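Scrub out the aquarium siphon tube

ROBOT

A 7-joint arm with a two-finger parallel gripper is mounted at the origin on the work surface. World frame = base frame: x ahead of the robot, y to its left, z up, the work surface at z = 0. Lengths are in m, angles in rad, forces in N, time in s.
With the tool pointing down it reaches from about 0.425 to 0.95 m from the base axis. Payload 4.7 kg.
Tool frame: the origin (TCP) lies at the very end of the fingers, on their centre line; the grasp point (between the pads) lies 19 mm behind it; z points along the fingers, y is the line along which they close (so a half turn about z gives the same grasp; the last joint's range is limited). The gripper opens to 87 mm and grips with 3 to 60 N. Pads are 19 mm wide; open, the fingers measure 117 mm over their backs; the gripper's body (75 mm by 190 mm) begins 51 mm behind the grasp point.
Start: joints at [1.29, 0.469, -0.049, 1.532, 0.024, 1.141, -0.082], TCP at [0.168, -0.654, 0.223] pointing down, gripper open.
Joint ranges: [-2.59, 2.59], [-0.33, 1.99], [-1.39, 1.29], [0.1, 2.45], [-1.04, 4.18], [0.21, 1.99], [-2.66, 2.66]. Speed limits (rad/s): [2.57, 2.57, 3.14, 3.14, 3.14, 3.14, 3.14].

INTERFACE

Orientations are given as a rotation vector (axis times angle).
In Python, from plant import r gives the robot as it stands.
- The arm moves only by the tool play_rows, never from a script. Its argument "targets" is a list of rows, each an object with "xyz": the shift along the tool's x, y, z in m, a list of three; "angular": the turn, a rotation vector about the tool's x, y, z in degrees, a list of three; "claw": the finger opening in m, from 0 to 0.087. In form: [{"xyz": [tx, ty, tz], "angular": [rx, ry, rz], "claw": claw}, ...]. A call has 1 to 20 rows; each row shifts and turns the commanded pose from where the row before left it, along the tool's axes as they then stand; what a row does not reach is not made up. A row lasts 1/10 s, in which the tool goes at most 50 mm and 8.59 degrees, less where a joint would pass 70% of its speed; a pose out of reach is approached as far as the arm can. A call is refused whole if a number of a shift passes 0.05 or a number of a turn 8.59, either way. A call with a gripper value outside its range is refused whole. The fingers move at their own pace and stop on an object; "grip_force" is the grip in N (left out, the last holds). Time passes only in rows, so rows that do not move let the fingers close. It gives the time, the measured TCP pose, the force, the opening and the grip force at its end, in the units of the state.
- r.get_state(): the state, without advancing time (a new reading comes with each control period).
- r.grab_frame(name): name is "scene" or "top"; returns the picture (400x640x3 uint8, blue, green, red); there is no depth.
- r.camera_model(name): a dict with "mtx" (3x3 intrinsics, pixels), "pose" (4x4, takes a point from camera to world coordinates). Camera axes: x right, y down, z forward; pixel columns grow to the right and rows downward; lengths in m; the calibration is good to about 2 mm. A picture is of the moment at which its call begins. camera_model takes no time and is no camera call.
- r.job_done(): hands the job in; it is judged then, once.
Trained networks look in the newest picture that a camera, given by its name, has taken for a name from the list of things; names that differ only in an ending like _2 or _b are one class to them, and where a whole thing is asked for, a point or a joint stands for the part that bears it (a point fixed in the world has none). Each returns a list of dicts, best first, with "conf" (0 to 1); they miss things now and then, are a little off and sometimes report something else, mostly with a low value. They report only what shows in the picture. A call takes as long as a camera call. They do not tell look-alikes from the thing itself.
- r.find_in(camera, name): "rect" ([left, top, width, height] in pixels, round what is visible of it).
- r.masks_of(camera, name): "pixels" (400x640 bool, what is visible of it) and "rect" ([left, top, width, height] in pixels, round what is visible of it).
- r.mark_of(camera, name): "point" ([row, column] in pixels: a listed point, or the origin of a listed thing).
The state is a dict: "time": time; "joints": joint angles; "joint_vel": joint speeds; "tau": joint torques, N m; "position": TCP position; "tool_rot": TCP orientation; "contact_force": force on the tool from outside, world axes, zero at the start; "torque": the same for the moment, N m; "gripper_width": finger opening in m; "finger_force": force on a finger pad.
Only numpy, scipy, OpenCV 4.12 (cv2) and the standard library are available. Lean on these libraries where they do the work, as an engineer would, in place of code of your own. Each camera call takes 0.05 s, during which the arm holds its last target. There are 200 camera calls.

TASK

Scrub the inside of the tilted blue siphon tube with the slim green brush: three full strokes, each time down until you feel the sprung foot valve give a few millimetres, without ramming it to its stop, and between strokes back up until the tip is about 2 cm below the mouth, still inside the tube. Then lower the brush all the way down into the holder it came from before letting go, so that it stands there upright. Leave the wide red brush and everything else on the counter alone.

Things in the scene. Friction and masses are not known exactly. Their poses are not given: they have to be found in the camera images.
- slim_brush: slim tube brush, 205 mm long, 90 g, standing head down in its white holder. Origin: centre of the flat end of its head, +z along the shaft to the handle. Green bristles (soft, 31 mm across, no resistance) around a stiff core 24 mm across, z = 0 to 60 mm; steel shaft 10 mm across; round green handle 18 mm across from z = 125 to 205 mm: grip it from above, along the shaft
- slim_brush_tip (a point): tip of the slim brush: the same point as its origin, centre of the flat end of the head
- slim_holder: fixed white ceramic cup the slim brush stands in: origin at the counter, inner floor 6 mm above it, rim 70 mm above it, bore 34 mm, outside 40 mm, foot 84 mm across
- siphon_tube: blue opaque siphon tube, outside 40 mm, bore 32 mm, 130 mm long, fixed in a white rack, leaning 0.35 rad (20 degrees) from vertical, mouth towards the robot. Origin: centre of its closed lower end; +z runs up the bore to the open mouth at z = 130 mm. The face of the orange sprung foot valve inside lies 60 to 95 mm below the mouth, different each time: it must be felt
- foot_valve (a joint): travel in m of the sprung orange foot valve, a disc 28 mm across in the bore, along the tube's axis: 0 at rest, grows as it is pushed deeper, hard stop at 0.016 (the last 1.5 mm are forbidden). The spring gives from about 1.5 N and takes 0.35 N more per mm (about 2.5 N at 3 mm, 6.5 N at 14.5 mm)
- wide_brush: wide brush with black bristles 49 mm across and a red handle, 205 mm tall, standing in the other white cup; too wide for the tube; origin at its lower end
- flake_tin: capped green flake tin, 66 mm across, 95 mm tall, origin at the centre of its underside
- feeding_ring: yellow plastic feeding ring, 84 mm across, 10 mm thick, lying flat, origin at the centre of its underside
- spoon: silver spoon, 160 mm long, lying on the counter between robot and tube, along its own x
- test_tube: slim glass test tube in a wooden stand 70 mm square, 137 mm tall, origin at the centre of its underside
Not all that is in view belongs to the job. Of the things that look like the part that bears siphon_tube, the smallest one is meant.

How it is judged:
On the way, in this order (a step that is already met when the one before it is completed fails the run):
1. first down-stroke: slim brush inside the tube, sprung foot valve pushed in at least 3 mm (x of slim_brush_tip in the frame of siphon_tube between -0.009 and 0.009 m and y of slim_brush_tip in the frame of siphon_tube between -0.009 and 0.009 m and z of slim_brush_tip in the frame of siphon_tube below 0.085 m and value of joint foot_valve above 0.003 m), for 0.05 s.
2. brush drawn up until its tip is less than 35 mm below the mouth but still in the tube, foot valve sprung back (x of slim_brush_tip in the frame of siphon_tube between -0.009 and 0.009 m and y of slim_brush_tip in the frame of siphon_tube between -0.009 and 0.009 m and z of slim_brush_tip in the frame of siphon_tube between 0.095 and 0.13 m and value of joint foot_valve below 0.001 m), for 0.03 s.
3. second down-stroke: slim brush inside the tube, sprung foot valve pushed in at least 3 mm (all of step 1), for 0.05 s.
4. brush drawn up until its tip is less than 35 mm below the mouth but still in the tube, foot valve sprung back (all of step 2), for 0.03 s.
5. third down-stroke: slim brush inside the tube, sprung foot valve pushed in at least 3 mm (all of step 3), for 0.05 s.
6. brush, still held, lowered into its own holder to within 8 mm of its floor (horizontal distance between slim_brush_tip and slim_holder below 0.013 m and z of slim_brush_tip in the frame of slim_holder below 0.014 m and contact force between the fingers and slim_brush above 0.5 N), for 0.05 s.
At the end, for the whole second after the job is handed in: The slim brush stands in its own holder, released and at rest: tip within 13 mm of the holder's axis and within 8 mm of its floor, less than 0.2 rad from upright; the foot valve has sprung back (horizontal distance between slim_brush_tip and slim_holder below 0.013 m and z of slim_brush_tip in the frame of slim_holder below 0.014 m and angle between slim_brush's own z axis and vertical below 0.2 rad and linear speed of slim_brush below 0.02 m/s and value of joint foot_valve below 0.001 m); the robot touches nothing.
It fails at once if foot valve rammed to within 1.5 mm of its stop (value of joint foot_valve above 0.0145 m).
It fails at once if the wide brush, flake tin, feeding ring, spoon or test tube stand is moved more than 25 mm (distance of any of flake_tin, feeding_ring, spoon, test_tube, wide_brush from where it was at the start of the episode above 0.025 m).
It also fails if it takes over 64 s, if anything falls off the work surface, if the arm or the gripper's body presses on something with over 40 N, if the wrist force passes 120 N, or if a joint passes its speed limit or range.

## Working session

There is one attempt and no reset: what is moved stays moved. The work goes in short steps, Python scripts to look and compute and a tool call to move; the robot and the scene stay as the last step left them, time stands still between calls to the robot, and variables do not carry over. Pictures are saved under pics/ and viewed, at most 10 in all, crops included, and the job is handed in when it is done.

Besides the shell and the picture viewer there is one more tool, called after "Call:" in YAML: its name, and indented under it one key for each argument. play_rows: Moves the arm, as the interface text tells. Its arguments: {"type":"object","properties":{"targets":{"type":"array"},"grip_force":{"type":"number"}},"required":["targets"]}

```bash
mkdir -p pics; ls
cat > h.py <<'E'
import numpy as np,cv2
from plant import r
from scipy.spatial.transform import Rotation as R
def proj(cam,P):
    m=r.camera_model(cam);T=np.linalg.inv(np.array(m['pose']));p=T[:3,:3]@np.asarray(P,float).T.reshape(3,-1)+T[:3,3:];q=np.array(m['mtx'])@p;return (q[:2]/q[2]).T
def ray(cam,u,v):
    m=r.camera_model(cam);T=np.array(m['pose']);d=T[:3,:3]@np.linalg.solve(np.array(m['mtx']),[u,v,1]);return T[:3,3],d/np.linalg.norm(d)
def atz(cam,u,v,z):
    o,d=ray(cam,u,v);return o+d*(z-o[2])/d[2]
E
python3 - <<'E'
from h import *
np.set_printoptions(precision=4,suppress=True)
for c in('scene','top'):
    f=r.grab_frame(c);cv2.imwrite(f'pics/{c}0.png',f);m=r.camera_model(c);print(c,np.array(m['mtx']),np.array(m['pose']))
    for n in('slim_brush','slim_brush_tip','slim_holder','siphon_tube','wide_brush','flake_tin','feeding_ring','spoon','test_tube'):
        print(n,[(round(d['conf'],2),d['rect']) for d in r.find_in(c,n)],[(round(d['conf'],2),d['point']) for d in r.mark_of(c,n)])
print(r.get_state())
E
```

```text
pics
scene [[367.8748   0.     314.6613]
 [  0.     367.8748 198.8147]
 [  0.       0.       1.    ]] [[ 0.4291  0.5036 -0.7499  1.1831]
 [ 0.9032 -0.2281  0.3636 -0.3684]
 [ 0.0121 -0.8333 -0.5527  0.5915]
 [ 0.      0.      0.      1.    ]]
slim_brush [(0.94, [212.7, 182.0, 17.8, 62.2]), (0.75, [459.6, 217.4, 33.6, 22.4])] []
slim_brush_tip [(0.7, [212.3, 183.8, 20.1, 58.6])] [(0.71, [331.8, 197.1])]
slim_holder [(0.65, [215.5, 233.2, 32.2, 39.8])] [(0.73, [263.5, 232.2])]
siphon_tube [(0.78, [387.9, 97.9, 16.6, 61.2]), (0.71, [213.9, 128.6, 38.1, 71.5]), (0.58, [323.2, 196.1, 24.1, 58.0])] [(0.96, [156.6, 394.3]), (0.79, [253.2, 338.1]), (0.6, [195.4, 238.6])]
wide_brush [(0.62, [399.7, 127.4, 19.5, 52.7])] []
flake_tin [(0.91, [275.9, 278.3, 35.8, 61.9])] [(0.82, [326.5, 291.8])]
feeding_ring [(0.76, [459.3, 217.3, 32.2, 20.5]), (0.7, [323.2, 197.4, 26.0, 55.3]), (0.36, [214.5, 178.0, 16.2, 67.7]), (0.26, [305.4, 190.2, 23.4, 26.7])] [(0.82, [228.2, 476.3])]
spoon [(0.65, [308.5, 187.9, 20.9, 30.0])] [(0.79, [204.8, 323.4])]
test_tube [(0.67, [177.4, 275.0, 44.0, 78.4])] [(0.74, 
[... 824 characters left out ...]
ring [(0.65, [182.5, 136.9, 28.4, 30.3])] [(0.53, [151.6, 198.4])]
spoon [(0.83, [304.8, 208.0, 17.0, 57.2])] [(0.76, [235.6, 312.1])]
test_tube [] [(0.85, [142.8, 451.9])]
{'time': 1.9, 'joints': array([ 1.2901,  0.4686, -0.0486,  1.5325,  0.0241,  1.1411, -0.0823]), 'joint_vel': array([ 0.0019,  0.0001, -0.0006,  0.0013, -0.0002, -0.0003,  0.0017]), 'tau': array([  0.0764, -50.268 ,  -0.0136, -23.1537,  -0.0342,   0.1661,
        -0.0026]), 'position': array([ 0.1682, -0.6537,  0.2225]), 'tool_rot': array([-3.1167, -0.3945, -0.0001]), 'contact_force': array([-0.8615, -0.2097, -0.8761]), 'torque': array([ 0.103 ,  0.0708, -0.052 ]), 'finger_force': 0.0, 'gripper_width': 0.08691281700285058}
```

View pics/scene0.png

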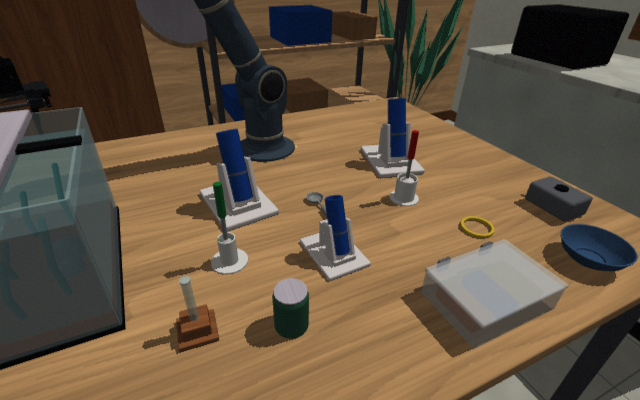

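View pics/top0.png

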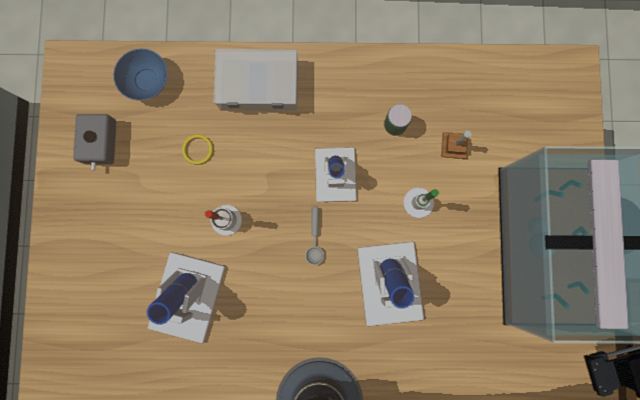

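Three blue tubes in racks are candidates (top-view pixels): A (335,165), B (397,282) and C (172,298). A and its rack look smallest, so A fits; I'll confirm that in one enlarged crop.

Run:
```python
from h import *
s=cv2.imread('pics/scene0.png');t=cv2.imread('pics/top0.png')
a=cv2.resize(s[175:285,200:390],None,fx=4,fy=4,interpolation=cv2.INTER_CUBIC)[:, :]
b=cv2.resize(t[140:220,300:450],None,fx=4,fy=4,interpolation=cv2.INTER_CUBIC)
a=cv2.resize(s[180:282,205:375],(600,360),interpolation=cv2.INTER_CUBIC)
b=cv2.resize(t[140:220,300:500],(600,240),interpolation=cv2.INTER_CUBIC)
cv2.imwrite('pics/crop.png',np.vstack([a,b]))
for c,f in(('scene',s),('top',t)):
    h=cv2.cvtColor(f,cv2.COLOR_BGR2HSV)
    for nm,lo,hi in(('blue',(105,120,40),(125,255,255)),('green',(50,120,30),(80,255,255))):
        n,l,st,ce=cv2.connectedComponentsWithStats(cv2.inRange(h,lo,hi),None)[:4]
        for k in range(1,n):
            if st[k][4]>25: print(c,nm,st[k],ce[k].round(1))
```

```text
scene blue [ 269    5   63   40 2203] [300.3  24.4]
scene blue [221  84  24  37 537] [232.  101.7]
scene blue [389  98  17  35 556] [397.3 115.1]
scene blue [217 129  29  45 901] [231.5 150.9]
scene blue [391 134  15  23 307] [397.5 145.3]
scene blue [229 172  24  30 487] [240.6 186.9]
scene blue [325 196  22  37 598] [335.8 213.3]
scene blue [ 562  225   75   43 2032] [598.  245.5]
scene blue [334 232  16  23 279] [341.3 243.7]
scene green [380   0  14  37 258] [386.1  21.7]
scene green [406   0   9  48 198] [410.4  21.9]
scene green [416   0  47  87 802] [437.9  43.9]
scene green [411  17  15  59 310] [418.6  47.9]
scene green [441  34  18  33  92] [448.5  51.5]
scene green [386  45   6  14  39] [389.1  49.5]
scene green [398  58   6  36  78] [400.8  76.3]
scene green [213 182  13  36 278] [219.5 199.3]
scene green [274 297  34  41 588] [292.4 315.5]
top blue [329 163  15  15  49] [336.4 169.1]
top blue [390 286  24  22 166] [402.  295.6]
top blue [147 302  23  22 120] [158.9 312.1]
top green [426 190  12   6  39] [433.2 192.7]
```

View pics/crop.png

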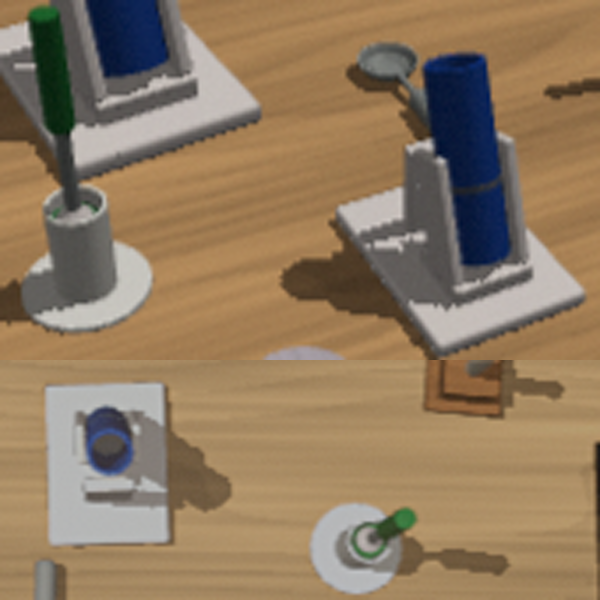

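The crop confirms tube A: in the scene view its mouth is at about (333,198), and its bore and plate are clearly smaller than those of the big one behind. The green brush leans a little in its cup (scene cup about (228,250), top-view cup about (419,202)). Next I fit the models.

```bash
cat > fit.py <<'E'
from h import *
from scipy.optimize import minimize
S=8
def cyl(cam,o,a,ra,z0,z1,box):
    a=a/np.linalg.norm(a);u=np.cross(a,[0,1,0.1]);u/=np.linalg.norm(u);v=np.cross(a,u);t=np.linspace(0,2*np.pi,40)
    ring=ra*(np.outer(np.cos(t),u)+np.outer(np.sin(t),v))
    p=proj(cam,np.vstack([o+a*z0+ring,o+a*z1+ring]))
    x,y,w,h=box;m=np.zeros((h*S,w*S),np.uint8)
    cv2.fillConvexPoly(m,cv2.convexHull((((p-[x,y]+.5)*S)).round().astype(np.int32)),1);return m
def msk(f,lo,hi,box):
    x,y,w,h=box;m=cv2.inRange(cv2.cvtColor(f,cv2.COLOR_BGR2HSV),lo,hi)[y:y+h,x:x+w]
    m=cv2.morphologyEx(m,cv2.MORPH_CLOSE,np.ones((5,5)))
    return (cv2.resize(cv2.resize(m,None,fx=S,fy=S,interpolation=cv2.INTER_LINEAR),None,fx=1,fy=1)>127).astype(np.uint8)
def taxis(yaw,t=.35): return np.array([np.sin(t)*np.cos(yaw),np.sin(t)*np.sin(yaw),np.cos(t)])
if __name__=='__main__':
    np.set_printoptions(precision=4,suppress=True)
    s=cv2.imread('pics/scene0.png');t=cv2.imread('pics/top0.png')
    bs=(315,188,45,34);bt=(318,146,38,42)
    lo,hi=(105,90,20),(130,255,255)
    ms,mt=msk(s,lo,hi,bs),msk(t,lo,hi,bt)
    n=lambda a,b:np.sum(a!=b)/S/S
    f=lambda p:n(cyl('scene',p[:3],taxis(p[3]),.02,0,.13,bs),ms)+n(cyl('top',p[:3],taxis(p[3]),.02,0,.13,bt),mt)
    best=None
    m0=atz('top',336,168,.15)
    for yaw in(2.8,3.14,3.5):
      for z in(.01,.03):
        x0=np.r_[m0-.13*taxis(yaw),yaw];x0[2]=z
        q=minimize(f,x0,method='Nelder-Mead',options=dict(initial_simplex=x0+np.vstack([np.zeros(4),np.diag([.01,.01,.01,.2])]),maxiter=500))
        if best is None or q.fun<best.fun:best=q
        print(q.x,q.fun)
    p=best.x;print('tube',p,'mouth',p[:3]+.13*taxis(p[3]),'areas',ms.sum()/64,mt.sum()/64)
    # brush
    bs=(203,172,35,52);bt=(415,180,30,22);lo,hi=(45,110,25),(85,255,255)
    ms,mt=msk(s,lo,hi,bs),msk(t,lo,hi,bt)
    hd=cv2.connectedComponents(mt)[1]
    g=lambda p:n(cyl('scene',np.r_[p[:2],.006],np.r_[p[2:],1],.009,.125,.205,bs),ms)+.5*n(cyl('top',np.r_[p[:2],.006],np.r_[p[2:],1],.009,.125,.205,bt),mt)
    c=atz('top',419,203,0);print('foot c',c)
    best=None
    for dx in(0,.05):
      for dy in(0,-.08,.05):
        x0=np.r_[c[:2],dx,dy];q=minimize(g,x0,method='Nelder-Mead',options=dict(initial_simplex=x0+np.vstack([np.zeros(4),np.diag([.005,.005,.05,.05])]),maxiter=500))
        if best is None or q.fun<best.fun:best=q
    print('brush',best.x,best.fun,ms.sum()/64,mt.sum()/64)
    # white foot disc in both views
    for cam,im,box in(('top',t,(395,180,50,45)),('scene',s,(200,225,60,55))):
        x,y,w,h=box;m=cv2.inRange(cv2.cvtColor(im,cv2.COLOR_BGR2HSV),(0,0,110),(180,60,255));M=np.zeros_like(m);M[y:y+h,x:x+w]=m[y:y+h,x:x+w]
        k,l,st,ce=cv2.connectedComponentsWithStats(M);i=1+st[1:,4].argmax();yy,xx=np.where(l==i)
        P=np.array([atz(cam,a,b,.003) for a,b in zip(xx,yy)])
        if cam=='top': print('top disc',P.min(0),P.max(0),(P.min(0)+P.max(0))/2)
        else:
            L=P[yy>250];print('scene disc y-span',L.min(0),L.max(0),cv2.minEnclosingCircle(P[:,:2].astype(np.float32)[yy>245]))
    for nm in('spoon','wide_brush','flake_tin','feeding_ring'): pass
E
python3 fit.py
```

```text
[ 0.6438 -0.0405  0.0293  3.1409] 214.90625
[ 0.644  -0.0415  0.0296  3.1256] 214.84375
[ 0.6444 -0.0398  0.0294  3.1705] 215.515625
[ 0.6434 -0.0391  0.0288  3.1747] 214.625
[ 0.6443 -0.037   0.0292  3.2418] 220.015625
[ 0.6436 -0.0404  0.0292  3.1437] 214.890625
tube [ 0.6434 -0.0391  0.0288  3.1747] mouth [ 0.5989 -0.0406  0.1509] areas 457.8125 124.0
foot c [ 0.5343 -0.2754  0.    ]Traceback (most recent call last):
  File "fit.py", line 41, in <module>
    x0=np.r_[c[:2],dx,dy];q=minimize(g,x0,method='Nelder-Mead',options=dict(initial_simplex=x0+np.vstack([np.zeros(4),np.diag([.005,.005,.05,.05])]),maxiter=500))
                            ~~~~~~~~^^^^^^^^^^^^^^^^^^^^^^^^^^^^^^^^^^^^^^^^^^^^^^^^^^^^^^^^^^^^^^^^^^^^^^^^^^^^^^^^^^^^^^^^^^^^^^^^^^^^^^^^^^^^^^^^^^^^^^^^^^^^^^
    res = _minimize_neldermead(fun, x0, args, callback, bounds=bounds,
                               **options)
    fxcc = func(xcc)
    fx = function(np.copy(x), *(wrapper_args + args))
  File "fit.py", line 36, in <lambda>
    g=lambda p:n(cyl('scene',np.r_[p[:2],.006],np.r_[p[2:],1],.009,.125,.205,bs),ms)+.5*n(cyl('top',np.r_[p[:2],.006],np.r_[p[2:],1],.009,.125,.205,bt),mt)
                 ~~~^^^^^^^^^^^^^^^^^^^^^^^^^^^^^^^^^^^^^^^^^^^^^^^^^^^^^^^^^^^^
  File "fit.py", line 7, in cyl
    p=proj(cam,np.vstack([o+a*z0+ring,o+a*z1+ring]))
  File "h.py", line 5, in proj
    m=r.camera_model(cam);T=np.linalg.inv(np.array(m['pose']));p=T[:3,:3]@np.asarray(P,float).T.reshape(3,-1)+T[:3,3:];q=np.array(m['mtx'])@p;return (q[:2]/q[2]).T
ValueError: time passes only in moves, steps and waits
```

```bash
cat > p.py <<'E'
s=open('h.py').read()
s=s.replace("def proj","CM={c:{k:np.array(v) for k,v in r.camera_model(c).items()} for c in('scene','top')}\ndef proj",1).replace("m=r.camera_model(cam)","m=CM[cam]")
open('h.py','w').write(s)
f=open('fit.py').read()
f=f.replace("    return (cv2.resize","    k,l,st,_=cv2.connectedComponentsWithStats(m);m=np.where(l==1+st[1:,4].argmax(),255,0).astype(np.uint8)\n    pts=cv2.findNonZero(m);cv2.fillConvexPoly(m,cv2.convexHull(pts),255)\n    return (cv2.resize",1)
f=f.replace("    # brush\n","""    for cam,im,b,m in(('scene',s,bs,ms),('top',t,bt,mt)):
        x,y,w,h=b;I=cv2.resize(im[y:y+h,x:x+w],None,fx=S,fy=S)
        for mm,col in((m,(0,0,255)),(cyl(cam,p[:3],taxis(p[3]),.02,0,.13,b),(0,255,255))):
            cv2.drawContours(I,cv2.findContours(mm,0,1)[0],-1,col,1)
        cv2.imwrite(f'pics/ov_{cam}.png',I)
    A,B=cv2.imread('pics/ov_scene.png'),cv2.imread('pics/ov_top.png');H=max(len(A),len(B));pad=lambda q:np.vstack([q,np.zeros((H-len(q),q.shape[1],3),np.uint8)])
    cv2.imwrite('pics/ov.png',np.hstack([pad(A),pad(B)]))
    # brush
""",1)
open('fit.py','w').write(f)
E
python3 p.py; python3 fit.py
```

```text
[ 0.6438 -0.0405  0.0292  3.1493] 93.8125
[ 0.6434 -0.0402  0.0292  3.1502] 94.59375
[ 0.644  -0.0391  0.0292  3.1805] 94.96875
[ 0.6434 -0.0385  0.0289  3.1893] 96.28125
[ 0.6443 -0.0402  0.0296  3.1627] 94.0
[ 0.6441 -0.0408  0.0294  3.1411] 94.015625
tube [ 0.6438 -0.0405  0.0292  3.1493] mouth [ 0.5992 -0.0408  0.1513] areas 478.8125 239.625
foot c [ 0.5343 -0.2754  0.    ]
brush [ 0.5286 -0.2723  0.0424  0.0068] 45.1875 316.625 67.625
top disc [ 0.4949 -0.3139  0.003 ] [ 0.5761 -0.2304  0.003 ] [ 0.5355 -0.2721  0.003 ]
scene disc y-span [ 0.5101 -0.3084  0.003 ] [ 0.5771 -0.2291  0.003 ] ((0.5327985882759094, -0.2686369717121124), 0.044363830238580704)
```

View pics/ov.png

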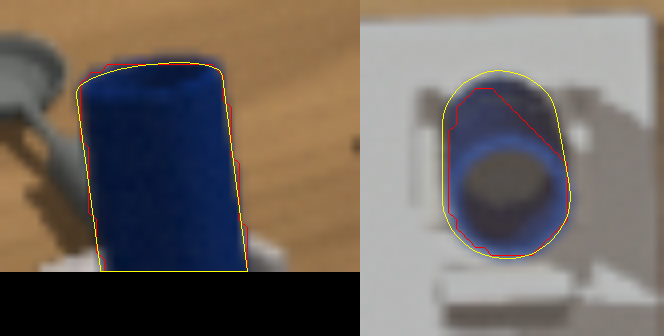

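The tube fits well: mouth at about (0.599,-0.041,0.151), yaw about π, and the 40 mm diameter agrees in both views. The handle is over about (0.536,-0.271). First I rise clear of the tank while turning so the tool's y axis lies along world x, then go across.

Call:
play_rows:
  targets:
    - {"xyz":[0,0,-0.045],"angular":[0,0,0],"claw":0.087}
    - {"xyz":[0,0,-0.045],"angular":[0,0,0],"claw":0.087}
    - {"xyz":[0,0,-0.045],"angular":[0,0,0],"claw":0.087}
    - {"xyz":[0,0,-0.045],"angular":[0,0,0],"claw":0.087}
    - {"xyz":[0,0,-0.045],"angular":[0,0,0],"claw":0.087}
    - {"xyz":[0,0,0],"angular":[0,0,-8.4],"claw":0.087}
    - {"xyz":[0,0,0],"angular":[0,0,-8.4],"claw":0.087}
    - {"xyz":[0,0,0],"angular":[0,0,-8.4],"claw":0.087}
    - {"xyz":[0,0,0],"angular":[0,0,-8.4],"claw":0.087}
    - {"xyz":[0,0,0],"angular":[0,0,-8.4],"claw":0.087}
    - {"xyz":[0,0,0],"angular":[0,0,-8.4],"claw":0.087}
    - {"xyz":[0,0,0],"angular":[0,0,-8.4],"claw":0.087}
    - {"xyz":[0,0,0],"angular":[0,0,-8.4],"claw":0.087}
    - {"xyz":[0,0,0],"angular":[0,0,-8.4],"claw":0.087}
  grip_force: 50

```text
time: 3.3
position: [0.168, -0.6534, 0.4471]
tool_rot: [-2.213, -2.228, -0.001]
contact_force: [0.1, 0.1, -1.5]
gripper_width: 0.087
finger_force: 0.0
```

Call:
play_rows:
  targets:
    - {"xyz":[0.0255,0.0245,0],"angular":[0,0,0],"claw":0.087}
    - {"xyz":[0.0255,0.0245,0],"angular":[0,0,0],"claw":0.087}
    - {"xyz":[0.0255,0.0245,0],"angular":[0,0,0],"claw":0.087}
    - {"xyz":[0.0255,0.0245,0],"angular":[0,0,0],"claw":0.087}
    - {"xyz":[0.0255,0.0245,0],"angular":[0,0,0],"claw":0.087}
    - {"xyz":[0.0255,0.0245,0],"angular":[0,0,0],"claw":0.087}
    - {"xyz":[0.0255,0.0245,0],"angular":[0,0,0],"claw":0.087}
    - {"xyz":[0.0255,0.0245,0],"angular":[0,0,0],"claw":0.087}
    - {"xyz":[0.0255,0.0245,0],"angular":[0,0,0],"claw":0.087}
    - {"xyz":[0.0255,0.0245,0],"angular":[0,0,0],"claw":0.087}
    - {"xyz":[0.0255,0.0245,0],"angular":[0,0,0],"claw":0.087}
    - {"xyz":[0.0255,0.0245,0],"angular":[0,0,0],"claw":0.087}
    - {"xyz":[0.0255,0.0245,0],"angular":[0,0,0],"claw":0.087}
    - {"xyz":[0.0255,0.0245,0],"angular":[0,0,0],"claw":0.087}
    - {"xyz":[0.0255,0.0245,0],"angular":[0,0,0],"claw":0.087}

```text
time: 4.8
position: [0.536, -0.27, 0.4473]
tool_rot: [-2.221, -2.221, 0.001]
contact_force: [-0.4, 1.0, -2.5]
gripper_width: 0.0869
finger_force: 0.0
```

Call:
play_rows:
  targets:
    - {"xyz":[0,0,0.035],"angular":[0,0,0],"claw":0.087}
    - {"xyz":[0,0,0.035],"angular":[0,0,0],"claw":0.087}
    - {"xyz":[0,0,0.035],"angular":[0,0,0],"claw":0.087}
    - {"xyz":[0,0,0.035],"angular":[0,0,0],"claw":0.087}
    - {"xyz":[0,0,0.035],"angular":[0,0,0],"claw":0.087}
    - {"xyz":[0,0,0.035],"angular":[0,0,0],"claw":0.087}
    - {"xyz":[0,0,0.035],"angular":[0,0,0],"claw":0.087}
    - {"xyz":[0,0,0.035],"angular":[0,0,0],"claw":0.087}
    - {"xyz":[0,0,0.015],"angular":[0,0,0],"claw":0.087}
    - {"xyz":[0,0,0],"angular":[0,0,0],"claw":0.087}
    - {"xyz":[0,0,0],"angular":[0,0,0],"claw":0.0}
    - {"xyz":[0,0,0],"angular":[0,0,0],"claw":0.0}
    - {"xyz":[0,0,0],"angular":[0,0,0],"claw":0.0}
    - {"xyz":[0,0,0],"angular":[0,0,0],"claw":0.0}
    - {"xyz":[0,0,0],"angular":[0,0,0],"claw":0.0}
    - {"xyz":[0,0,0],"angular":[0,0,0],"claw":0.0}
    - {"xyz":[0,0,0],"angular":[0,0,0],"claw":0.0}
    - {"xyz":[0,0,0],"angular":[0,0,0],"claw":0.0}
  grip_force: 50

```text
time: 6.6
position: [0.5355, -0.271, 0.1526]
tool_rot: [2.221, 2.222, -0.0]
contact_force: [0.2, 0.0, -2.2]
gripper_width: 0.0309
finger_force: 0.0
```

Call:
play_rows:
  targets:
    - {"xyz":[0,0,0],"angular":[0,0,0],"claw":0.0}
    - {"xyz":[0,0,0],"angular":[0,0,0],"claw":0.0}
    - {"xyz":[0,0,0],"angular":[0,0,0],"claw":0.0}
    - {"xyz":[0,0,0],"angular":[0,0,0],"claw":0.0}
    - {"xyz":[0,0,0],"angular":[0,0,0],"claw":0.0}

```text
time: 7.1
position: [0.5355, -0.2711, 0.1525]
tool_rot: [-2.221, -2.222, 0.0]
contact_force: [0.6, 0.7, -2.7]
gripper_width: 0.017
finger_force: 50.0
```

Call:
play_rows:
  targets:
    - {"xyz":[0,0,-0.02],"angular":[0,0,0],"claw":0.0}
    - {"xyz":[0,0,-0.025],"angular":[0,0,0],"claw":0.0}
    - {"xyz":[0,0,-0.025],"angular":[0,0,0],"claw":0.0}
    - {"xyz":[0,0,-0.025],"angular":[0,0,0],"claw":0.0}
    - {"xyz":[0,0,-0.025],"angular":[0,0,0],"claw":0.0}
    - {"xyz":[0,0,-0.025],"angular":[0,0,0],"claw":0.0}
    - {"xyz":[0,0,-0.025],"angular":[0,0,0],"claw":0.0}
    - {"xyz":[0,0,-0.025],"angular":[0,0,0],"claw":0.0}
    - {"xyz":[0,0,-0.025],"angular":[0,0,0],"claw":0.0}
    - {"xyz":[0,0,0],"angular":[0,0,0],"claw":0.0}

```text
time: 8.1
position: [0.5371, -0.2711, 0.3761]
tool_rot: [2.216, 2.217, 0.004]
contact_force: [-0.2, 0.0, -2.9]
gripper_width: 0.017
finger_force: 50.0
```

Run:
```python
from h import *
np.set_printoptions(precision=4,suppress=True)
for c in('scene','top'):
    f=r.grab_frame(c);cv2.imwrite(f'pics/{c}1.png',f)
    print(c,[(round(d['conf'],2),d['point']) for d in r.mark_of(c,'slim_brush_tip')],[(round(d['conf'],2),d['rect']) for d in r.find_in(c,'slim_brush')])
S=r.get_state();Q=R.from_rotvec(S['tool_rot']).as_matrix();print(S['position'],Q,S['gripper_width'],S['contact_force'],S['joints'])
P=np.array(S['position']);z=Q[:,2]
print('expected tip px',proj('scene',[P+.1465*z]),proj('top',[P+.1465*z]))
p=proj('scene',[P+.1465*z])[0].astype(int);f=cv2.imread('pics/scene1.png')
x,y=p[0]-50,max(p[1]-110,0);cv2.imwrite('pics/c1.png',cv2.resize(f[y:y+140,x:x+130],None,fx=4,fy=4,interpolation=cv2.INTER_CUBIC));print('crop origin',x,y)
```

```text
scene [(0.72, [176.0, 216.1])] [(0.91, [200.0, 104.2, 25.1, 74.6]), (0.32, [176.3, 276.7, 44.2, 75.6])]
top [(0.52, [193.3, 436.5])] [(0.58, [404.4, 188.8, 29.9, 24.9]), (0.48, [429.4, 179.9, 13.3, 17.9])]
[ 0.5348 -0.2709  0.3708] [[-0.0005  1.     -0.0027]
 [ 1.      0.0005  0.0012]
 [ 0.0012 -0.0027 -1.    ]] 0.01704063357722059 [ 0.0053  0.7656 -2.3048] [ 0.7961  0.3013 -0.5251  1.4804  0.1511  1.4035  0.2654]
expected tip px [[215.935  177.0278]] [[434.8607 192.8696]]
crop origin 165 67
```

View pics/c1.png

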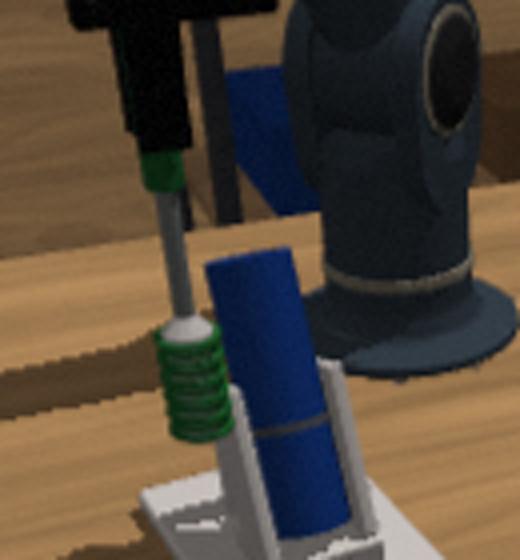

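Brush is held; the tip shows at scene (216,176), matching the expected (215.9,177.0). A short check of its in-hand tilt follows, and the plan for the tube.

```bash
cat > hand.py <<'E'
from fit import *
import sys
np.set_printoptions(precision=4,suppress=True)
def plan(tip_depth,tl,brush_ax_tool=(0,0,-1)): pass
s=cv2.imread('pics/scene1.png')
P=np.array([.5348,-.2709,.3708]);
print('axis px exp',proj('scene',[P+[0,0,-.0215],P+[0,0,-.0865],P+[0,0,-.1465]]))
bs=(198,140,36,42);ms=msk(s,(45,80,20),(85,255,255),bs)
g=lambda p:np.sum(cyl('scene',P+[p[0],p[1],-.1465],np.r_[-p[0]/.1655,-p[1]/.1655,1],.0155,0,.06,bs)!=ms)/64
for x0 in([0,0],[.01,.01],[-.01,-.01]):
    q=minimize(g,x0,method='Nelder-Mead',options=dict(initial_simplex=np.array(x0)+[[0,0],[.008,0],[0,.008]]));print(q.x,q.fun,ms.sum()/64)
t=cv2.imread('pics/top1.png');bt=(418,180,34,26)
E
python3 hand.py
```

```text
axis px exp [[206.3468 116.3712]
 [211.5575 149.4727]
 [215.9089 177.1146]]
[ 0.0094 -0.0015] 105.8125 472.625
[ 0.0087 -0.0016] 105.625 472.625
[-0.0166  0.0024] 97.765625 472.625
```

Call:
play_rows:
  targets:
    - {"xyz":[0.023,0,0],"angular":[0,0,0],"claw":0.0}
    - {"xyz":[0.023,0,0],"angular":[0,0,0],"claw":0.0}
    - {"xyz":[0.023,0,0],"angular":[0,0,0],"claw":0.0}
    - {"xyz":[0.023,0,0],"angular":[0,0,0],"claw":0.0}
    - {"xyz":[0.023,0,0],"angular":[0,0,0],"claw":0.0}
    - {"xyz":[0.023,0,0],"angular":[0,0,0],"claw":0.0}
    - {"xyz":[0.023,0,0],"angular":[0,0,0],"claw":0.0}
    - {"xyz":[0.023,0,0],"angular":[0,0,0],"claw":0.0}
    - {"xyz":[0.023,0,0],"angular":[0,0,0],"claw":0.0}
    - {"xyz":[0.023,0,0],"angular":[0,0,0],"claw":0.0}
    - {"xyz":[0,0,0],"angular":[-4,0,0],"claw":0.0}
    - {"xyz":[0,0,0],"angular":[-4,0,0],"claw":0.0}
    - {"xyz":[0,0,0],"angular":[-4,0,0],"claw":0.0}
    - {"xyz":[0,0,0],"angular":[-4,0,0],"claw":0.0}
    - {"xyz":[0,0,0],"angular":[-4,0,0],"claw":0.0}
    - {"xyz":[0,0,0],"angular":[0,0,0],"claw":0.0}
    - {"xyz":[0,0,0],"angular":[0,0,0],"claw":0.0}

```text
time: 10.1
position: [0.535, -0.0412, 0.3722]
tool_rot: [2.032, 2.033, 0.356]
contact_force: [0.8, -0.4, -2.0]
gripper_width: 0.0168
finger_force: 50.0
```

```bash
cat > st.py <<'E'
from h import *
np.set_printoptions(precision=4,suppress=True)
A=np.array([-.343,-.003,.9393]);M=np.array([.5992,-.0408,.1513])
def st(goal=None,L=.1465):
    S=r.get_state();Q=R.from_rotvec(S['tool_rot']).as_matrix();P=np.array(S['position']);tip=P+L*Q[:,2]+Q[:,0]*(-.0015)
    d=tip-M;h=d@A
    print('t',S['time'],'P',P,'zaxis',Q[:,2],'tip',tip,'above mouth',h,'lateral world',d-h*A,'lat tool',Q.T@(d-h*A),'F',S['contact_force'],'Ftool',Q.T@S['contact_force'],S['finger_force'])
    if goal is not None: print('shift tool',Q.T@(M+goal*A-tip))
if __name__=='__main__':
    import sys
    st(float(sys.argv[1]) if len(sys.argv)>1 else None)
E
python3 st.py 0.03
```

```text
t 10.1 P [ 0.535  -0.0412  0.3722] zaxis [ 0.3404 -0.0002 -0.9403] tip [ 0.5849 -0.0427  0.2344] above mouth 0.08300709431997495 lateral world [ 0.0142 -0.0016  0.0052] lat tool [-0.0016  0.0151 -0.    ] F [ 0.8201 -0.3563 -1.9747] Ftool [-0.3559  0.0988  2.136 ] 49.991105175577104
shift tool [ 0.0018 -0.015   0.053 ]
```

Call:
play_rows:
  targets:
    - {"xyz":[0.001,-0.0075,0.018],"angular":[0,0,0],"claw":0.0}
    - {"xyz":[0.001,-0.0075,0.018],"angular":[0,0,0],"claw":0.0}
    - {"xyz":[0,0,0.017],"angular":[0,0,0],"claw":0.0}
    - {"xyz":[0,0,0],"angular":[0,0,0],"claw":0.0}
    - {"xyz":[0,0,0],"angular":[0,0,0],"claw":0.0}

```text
time: 10.6
position: [0.5401, -0.0388, 0.3177]
tool_rot: [2.032, 2.033, 0.359]
contact_force: [0.1, 0.3, -2.2]
gripper_width: 0.0172
finger_force: 50.0
```

Run:
```python
from st import *
st(.03)
f=r.grab_frame('scene');g=r.grab_frame('top');cv2.imwrite('pics/s2.png',f)
a=cv2.resize(f[140:240,280:380],(500,500),interpolation=cv2.INTER_CUBIC)
b=cv2.resize(g[140:190,310:360],(300,300),interpolation=cv2.INTER_CUBIC)
def dr(c,o,k,im,pts,col):
    for p in proj(c,pts): cv2.circle(im,tuple(((p-o+.5)*k).astype(int)),3,col,-1)
dr('scene',[280,140],5,a,[M,M+.06*A],(0,255,255))
dr('top',[310,140],6,b,[M],(0,255,255))
cv2.imwrite('pics/c2.png',np.hstack([a,np.vstack([b,np.zeros((200,300,3),np.uint8)])]))
```

```text
t 10.6 P [ 0.5401 -0.0388  0.3177] zaxis [ 0.3414  0.0014 -0.9399] tip [ 0.5902 -0.0401  0.18  ] above mouth 0.030099500999794235 lateral world [0.0013 0.0008 0.0005] lat tool [ 0.0008  0.0014 -0.    ] F [ 0.063   0.3208 -2.1621] Ftool [ 0.3184 -0.6788  2.0541] 49.990480304695666
shift tool [-0.0008 -0.0014  0.0001]
```

View pics/c2.png

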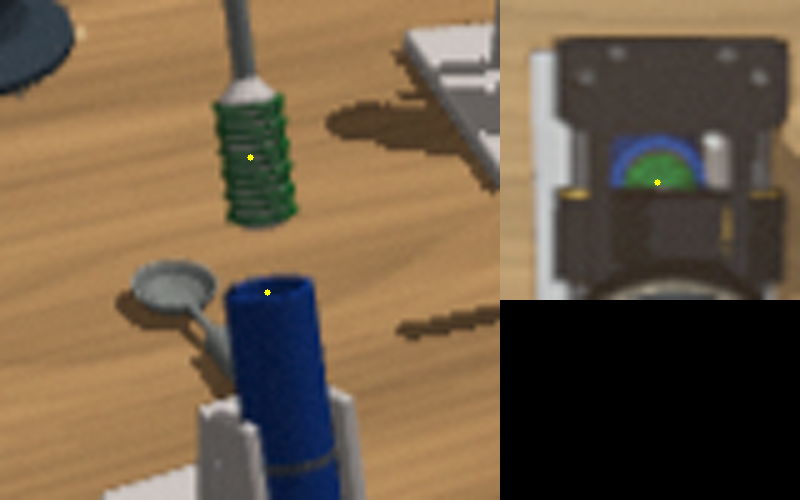

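```bash
cat > tilt.py <<'E'
from fit import *
from st import A,M
np.set_printoptions(precision=4,suppress=True)
s=cv2.imread('pics/s2.png')
bs=(318,150,26,40);ms=msk(s,(45,60,20),(90,255,255),bs)
tip0=np.array([.5902,-.0388,.18]);ax0=-np.array([.3414,.0014,-.9399]);lat=np.array([0,1,0.])
g=lambda p:np.sum(cyl('scene',tip0+p[0]*lat+p[1]*ax0,ax0+p[2]*lat,.0155,0,.06,bs)!=ms)/64
for x0 in([0,0,0],[.002,0,.03],[-.003,0,-.03]):
    q=minimize(g,x0,method='Nelder-Mead',options=dict(initial_simplex=np.array(x0)+[[0,0,0],[.004,0,0],[0,.004,0],[0,0,.04]]));print(q.x,q.fun,ms.sum()/64)
bs=(315,188,45,34);s=cv2.imread('pics/scene0.png');ms=msk(s,(105,90,20),(130,255,255),bs)
g2=lambda p:np.sum(cyl('scene',M-.13*A+p[0]*lat+p[1]*A,A+p[2]*lat,.02,0,.13,bs)!=ms)/64
for x0 in([0,0,0],[.002,0,.03],[-.003,0,-.03]):
    q=minimize(g2,x0,method='Nelder-Mead',options=dict(initial_simplex=np.array(x0)+[[0,0,0],[.004,0,0],[0,.004,0],[0,0,.04]]));print('tube',q.x,q.x[0]+.13*q.x[2],q.fun,ms.sum()/64)
E
python3 tilt.py
```

```text
[-0.0003  0.0003  0.0123] 98.015625 341.625
[-0.0008  0.0031  0.0217] 98.5 341.625
[ 0.0006 -0.001  -0.0151] 99.84375 341.625
tube [ 0.0004 -0.0001 -0.0004] 0.00031435015493207305 17.1875 478.8125
tube [0.     0.0001 0.0025] 0.0003430538671781288 17.140625 478.8125
tube [-0.0007  0.0001  0.0101] 0.0006037897683011015 17.46875 478.8125
```

Call:
play_rows:
  targets:
    - {"xyz":[-0.0015,-0.0015,0.01],"angular":[0,0,0],"claw":0.0}
    - {"xyz":[0,0,0.01],"angular":[0,0,0],"claw":0.0}
    - {"xyz":[0,0,0.01],"angular":[0,0,0],"claw":0.0}
    - {"xyz":[0,0,0.008],"angular":[0,0,0],"claw":0.0}
    - {"xyz":[0,0,0.007],"angular":[0,0,0],"claw":0.0}
    - {"xyz":[0,0,0],"angular":[0,0,0],"claw":0.0}
    - {"xyz":[0,0,0],"angular":[0,0,0],"claw":0.0}

```text
time: 11.4
position: [0.5536, -0.0404, 0.2747]
tool_rot: [2.031, 2.032, 0.358]
contact_force: [0.6, -0.2, -3.3]
gripper_width: 0.0169
finger_force: 50.0
```

```bash
python3 st.py -0.05
```

```text
t 11.4 P [ 0.5536 -0.0404  0.2747] zaxis [ 0.342   0.0004 -0.9397] tip [ 0.6037 -0.0419  0.1371] above mouth -0.014904813173913435 lateral world [-0.0006 -0.0011 -0.0002] lat tool [-0.0011 -0.0007  0.    ] F [ 0.6338 -0.2469 -3.3036] Ftool [-0.248  -0.5342  3.3211] 49.99124766793102
shift tool [0.0012 0.0007 0.0351]
```

Call:
play_rows:
  targets:
    - {"xyz":[0.001,0.0005,0.01],"angular":[0,0,0],"claw":0.0}
    - {"xyz":[0,0,0.01],"angular":[0,0,0],"claw":0.0}
    - {"xyz":[0,0,0.01],"angular":[0,0,0],"claw":0.0}
    - {"xyz":[0,0,0.01],"angular":[0,0,0],"claw":0.0}
    - {"xyz":[0,0,0],"angular":[0,0,0],"claw":0.0}
    - {"xyz":[0,0,0],"angular":[0,0,0],"claw":0.0}

```text
time: 12.0
position: [0.5676, -0.0394, 0.237]
tool_rot: [2.032, 2.033, 0.358]
contact_force: [1.0, 0.3, -2.9]
gripper_width: 0.017
finger_force: 50.0
```

```bash
cat > fz.py <<'E'
from st import *
st()
F=[]
for i in range(6):
    r.grab_frame('top');S=r.get_state();F.append(R.from_rotvec(S['tool_rot']).as_matrix().T@S['contact_force'])
F=np.array(F);print('mean',F.mean(0),'sd',F.std(0))
E
python3 fz.py
```

```text
t 12.0 P [ 0.5676 -0.0394  0.237 ] zaxis [ 0.3414  0.0006 -0.9399] tip [ 0.6176 -0.0408  0.0993] above mouth -0.055200370064866805 lateral world [-0.0005 -0.0002 -0.0002] lat tool [-0.0002 -0.0006  0.    ] F [ 1.0108  0.3288 -2.8939] Ftool [ 0.327  -0.0377  3.0653] 49.99109673779458
mean [-0.0216 -0.9959  2.732 ] sd [0.3356 0.2678 0.4291]
```

Call:
play_rows:
  targets:
    - {"xyz":[0,0,0.005],"angular":[0,0,0],"claw":0.0}
    - {"xyz":[0,0,0],"angular":[0,0,0],"claw":0.0}

```text
time: 12.5
position: [0.5691, -0.0396, 0.2321]
tool_rot: [2.032, 2.032, 0.358]
contact_force: [0.2, 0.0, -3.2]
gripper_width: 0.0169
finger_force: 50.0
```

Call:
play_rows:
  targets:
    - {"xyz":[0,0,0.005],"angular":[0,0,0],"claw":0.0}
    - {"xyz":[0,0,0],"angular":[0,0,0],"claw":0.0}

```text
time: 12.7
position: [0.5707, -0.0396, 0.2272]
tool_rot: [2.032, 2.033, 0.357]
contact_force: [-0.3, -0.1, -3.4]
gripper_width: 0.017
finger_force: 50.0
```

Depth 65 mm, no contact yet.

Call:
play_rows:
  targets:
    - {"xyz":[0,0,0.005],"angular":[0,0,0],"claw":0.0}
    - {"xyz":[0,0,0],"angular":[0,0,0],"claw":0.0}

```text
time: 12.9
position: [0.5725, -0.0395, 0.2225]
tool_rot: [2.032, 2.033, 0.357]
contact_force: [-0.5, -0.6, -3.3]
gripper_width: 0.017
finger_force: 50.0
```

Call:
play_rows:
  targets:
    - {"xyz":[0,0,0.005],"angular":[0,0,0],"claw":0.0}
    - {"xyz":[0,0,0],"angular":[0,0,0],"claw":0.0}

```text
time: 13.1
position: [0.5743, -0.0395, 0.2179]
tool_rot: [2.032, 2.033, 0.358]
contact_force: [-0.6, 0.6, -2.8]
gripper_width: 0.0173
finger_force: 50.0
```

Call:
play_rows:
  targets:
    - {"xyz":[0,0,0.005],"angular":[0,0,0],"claw":0.0}
    - {"xyz":[0,0,0],"angular":[0,0,0],"claw":0.0}

```text
time: 13.3
position: [0.5763, -0.0395, 0.2137]
tool_rot: [2.031, 2.032, 0.358]
contact_force: [-0.6, -0.3, 0.2]
gripper_width: 0.0172
finger_force: 50.0
```

```bash
python3 fz.py
```

```text
t 13.3 P [ 0.5763 -0.0395  0.2137] zaxis [ 0.342   0.0002 -0.9397] tip [ 0.6264 -0.041   0.076 ] above mouth -0.08005247572509042 lateral world [-0.0003 -0.0004 -0.0001] lat tool [-0.0004 -0.0003  0.    ] F [-0.597  -0.3417  0.1971] Ftool [-0.3414 -0.4937 -0.3895] 49.99162021558732
mean [ 0.0067 -1.4549  0.1567] sd [0.6777 0.4317 0.37  ]
```

Call:
play_rows:
  targets:
    - {"xyz":[0,0,0.0035],"angular":[0,0,0],"claw":0.0}
    - {"xyz":[0,0,0],"angular":[0,0,0],"claw":0.0}

```text
time: 13.8
position: [0.5775, -0.0395, 0.2105]
tool_rot: [2.031, 2.032, 0.359]
contact_force: [-1.2, -0.1, 1.0]
gripper_width: 0.017
finger_force: 50.0
```

```bash
python3 fz.py
```

```text
t 13.8 P [ 0.5775 -0.0395  0.2105] zaxis [ 0.3422  0.0002 -0.9396] tip [ 0.6276 -0.041   0.0728] above mouth -0.08343669464543715 lateral world [-0.0002 -0.0004 -0.0001] lat tool [-0.0004 -0.0002  0.    ] F [-1.1689 -0.1165  1.0223] Ftool [-0.1158 -0.7485 -1.3606] 49.992941790260375
mean [ 0.006  -1.5183 -1.2107] sd [0.323  0.4271 0.4329]
```

Spring slope is right (about 0.4 N/mm), so travel is about 6.5 mm. Now up to 20 mm below the mouth.

Call:
play_rows:
  targets:
    - {"xyz":[0,0,-0.009],"angular":[0,0,0],"claw":0.0}
    - {"xyz":[0,0,-0.009],"angular":[0,0,0],"claw":0.0}
    - {"xyz":[0,0,-0.009],"angular":[0,0,0],"claw":0.0}
    - {"xyz":[0,0,-0.009],"angular":[0,0,0],"claw":0.0}
    - {"xyz":[0,0,-0.009],"angular":[0,0,0],"claw":0.0}
    - {"xyz":[0,0,-0.009],"angular":[0,0,0],"claw":0.0}
    - {"xyz":[0,0,-0.009],"angular":[0,0,0],"claw":0.0}
    - {"xyz":[0,0,0],"angular":[0,0,0],"claw":0.0}
    - {"xyz":[0,0,0],"angular":[0,0,0],"claw":0.0}

```text
time: 15.0
position: [0.5557, -0.0397, 0.27]
tool_rot: [2.031, 2.032, 0.358]
contact_force: [0.4, 0.2, -3.1]
gripper_width: 0.017
finger_force: 50.0
```

```bash
python3 st.py -0.0835
```

```text
t 15.0 P [ 0.5557 -0.0397  0.27  ] zaxis [ 0.3423 -0.0002 -0.9396] tip [ 0.6059 -0.0412  0.1323] above mouth -0.020093808674924184 lateral world [-0.0002 -0.0005 -0.0001] lat tool [-0.0005 -0.0002  0.    ] F [ 0.3857  0.2061 -3.0805] Ftool [ 0.2071 -0.692   3.0263] 49.99073138460517
shift tool [0.0007 0.0003 0.0634]
```

Call:
play_rows:
  targets:
    - {"xyz":[0,0,0.009],"angular":[0,0,0],"claw":0.0}
    - {"xyz":[0,0,0.009],"angular":[0,0,0],"claw":0.0}
    - {"xyz":[0,0,0.009],"angular":[0,0,0],"claw":0.0}
    - {"xyz":[0,0,0.009],"angular":[0,0,0],"claw":0.0}
    - {"xyz":[0,0,0.009],"angular":[0,0,0],"claw":0.0}
    - {"xyz":[0,0,0.006],"angular":[0,0,0],"claw":0.0}
    - {"xyz":[0,0,0.004],"angular":[0,0,0],"claw":0.0}
    - {"xyz":[0,0,0.004],"angular":[0,0,0],"claw":0.0}
    - {"xyz":[0,0,0.004],"angular":[0,0,0],"claw":0.0}
    - {"xyz":[0,0,0],"angular":[0,0,0],"claw":0.0}
    - {"xyz":[0,0,0],"angular":[0,0,0],"claw":0.0}

```text
time: 16.1
position: [0.5772, -0.0394, 0.2108]
tool_rot: [2.031, 2.032, 0.358]
contact_force: [-3.0, -0.3, 0.6]
gripper_width: 0.0169
finger_force: 50.0
```

```bash
python3 fz.py
```

```text
t 16.1 P [ 0.5772 -0.0394  0.2108] zaxis [ 0.3418 -0.     -0.9398] tip [ 0.6272 -0.0409  0.0731] above mouth -0.0830550518315538 lateral world [-0.0005 -0.0004 -0.0002] lat tool [-0.0004 -0.0005  0.    ] F [-3.0243 -0.2502  0.5685] Ftool [-0.2489 -2.648  -1.5678] 50.007776599377394
mean [ 0.749  -2.7877 -1.2573] sd [0.4972 0.3544 0.2809]
```

Call:
play_rows:
  targets:
    - {"xyz":[0,0,-0.009],"angular":[0,0,0],"claw":0.0}
    - {"xyz":[0,0,-0.009],"angular":[0,0,0],"claw":0.0}
    - {"xyz":[0,0,-0.009],"angular":[0,0,0],"claw":0.0}
    - {"xyz":[0,0,-0.009],"angular":[0,0,0],"claw":0.0}
    - {"xyz":[0,0,-0.009],"angular":[0,0,0],"claw":0.0}
    - {"xyz":[0,0,-0.009],"angular":[0,0,0],"claw":0.0}
    - {"xyz":[0,0,-0.009],"angular":[0,0,0],"claw":0.0}
    - {"xyz":[0,0,0],"angular":[0,0,0],"claw":0.0}
    - {"xyz":[0,0,0],"angular":[0,0,0],"claw":0.0}

```text
time: 17.3
position: [0.5557, -0.0397, 0.27]
tool_rot: [2.031, 2.032, 0.358]
contact_force: [0.1, -0.5, -2.9]
gripper_width: 0.0168
finger_force: 50.0
```

```bash
python3 st.py -0.0835
```

```text
t 17.3 P [ 0.5557 -0.0397  0.27  ] zaxis [ 0.3423 -0.0002 -0.9396] tip [ 0.6059 -0.0412  0.1323] above mouth -0.02009534359263535 lateral world [-0.0002 -0.0005 -0.0001] lat tool [-0.0005 -0.0002  0.    ] F [ 0.1057 -0.5366 -2.9064] Ftool [-0.5357 -0.8958  2.7671] 49.992143707349896
shift tool [0.0007 0.0003 0.0634]
```

Call:
play_rows:
  targets:
    - {"xyz":[0,0,0.009],"angular":[0,0,0],"claw":0.0}
    - {"xyz":[0,0,0.009],"angular":[0,0,0],"claw":0.0}
    - {"xyz":[0,0,0.009],"angular":[0,0,0],"claw":0.0}
    - {"xyz":[0,0,0.009],"angular":[0,0,0],"claw":0.0}
    - {"xyz":[0,0,0.009],"angular":[0,0,0],"claw":0.0}
    - {"xyz":[0,0,0.006],"angular":[0,0,0],"claw":0.0}
    - {"xyz":[0,0,0.004],"angular":[0,0,0],"claw":0.0}
    - {"xyz":[0,0,0.004],"angular":[0,0,0],"claw":0.0}
    - {"xyz":[0,0,0.004],"angular":[0,0,0],"claw":0.0}
    - {"xyz":[0,0,0],"angular":[0,0,0],"claw":0.0}
    - {"xyz":[0,0,0],"angular":[0,0,0],"claw":0.0}

```text
time: 18.4
position: [0.5771, -0.0394, 0.2108]
tool_rot: [2.031, 2.032, 0.358]
contact_force: [-2.8, -0.0, -0.3]
gripper_width: 0.0172
finger_force: 50.0
```

```bash
python3 fz.py
```

```text
t 18.4 P [ 0.5771 -0.0394  0.2108] zaxis [ 0.3417 -0.0001 -0.9398] tip [ 0.6272 -0.0409  0.0731] above mouth -0.08305432140541885 lateral world [-0.0005 -0.0004 -0.0002] lat tool [-0.0004 -0.0005  0.    ] F [-2.7718 -0.0108 -0.305 ] Ftool [-0.0094 -2.7091 -0.6606] 50.008240356110036
mean [ 0.7248 -2.5536 -0.5801] sd [0.6016 0.3837 0.4194]
```

Slightly less force this time; I add 1.5 mm to be sure.

Call:
play_rows:
  targets:
    - {"xyz":[0,0,0.0015],"angular":[0,0,0],"claw":0.0}
    - {"xyz":[0,0,0],"angular":[0,0,0],"claw":0.0}

```text
time: 18.9
position: [0.5779, -0.0395, 0.2091]
tool_rot: [2.031, 2.032, 0.358]
contact_force: [-3.2, 0.5, 0.6]
gripper_width: 0.0176
finger_force: 50.0
```

```bash
python3 fz.py
```

```text
t 18.9 P [ 0.5779 -0.0395  0.2091] zaxis [ 0.3421  0.0001 -0.9397] tip [ 0.628  -0.041   0.0715] above mouth -0.08485484473666008 lateral world [-0.0003 -0.0005 -0.0001] lat tool [-0.0005 -0.0003  0.    ] F [-3.1841  0.5493  0.578 ] Ftool [ 0.5508 -2.7941 -1.6322] 50.00992750748992
mean [ 0.6204 -3.0381 -1.2645] sd [0.4556 0.3539 0.4178]
```

Call:
play_rows:
  targets:
    - {"xyz":[0,0,-0.01],"angular":[0,0,0],"claw":0.0}
    - {"xyz":[0,0,-0.015],"angular":[0,0,0],"claw":0.0}
    - {"xyz":[0,0,-0.015],"angular":[0,0,0],"claw":0.0}
    - {"xyz":[0,0,-0.015],"angular":[0,0,0],"claw":0.0}
    - {"xyz":[0,0,-0.015],"angular":[0,0,0],"claw":0.0}
    - {"xyz":[0,0,-0.015],"angular":[0,0,0],"claw":0.0}
    - {"xyz":[0,0,-0.015],"angular":[0,0,0],"claw":0.0}
    - {"xyz":[0,0,-0.015],"angular":[0,0,0],"claw":0.0}
    - {"xyz":[0,0,-0.015],"angular":[0,0,0],"claw":0.0}
    - {"xyz":[0,0,-0.015],"angular":[0,0,0],"claw":0.0}
    - {"xyz":[0,0,-0.015],"angular":[0,0,0],"claw":0.0}
    - {"xyz":[0,0,0],"angular":[4,0,0],"claw":0.0}
    - {"xyz":[0,0,0],"angular":[4,0,0],"claw":0.0}
    - {"xyz":[0,0,0],"angular":[4,0,0],"claw":0.0}
    - {"xyz":[0,0,0],"angular":[4,0,0],"claw":0.0}
    - {"xyz":[0,0,0],"angular":[4,0,0],"claw":0.0}
    - {"xyz":[0,0,0],"angular":[0,0,0],"claw":0.0}

```text
time: 20.9
position: [0.5248, -0.0397, 0.3595]
tool_rot: [-2.22, -2.222, -0.003]
contact_force: [-0.3, 0.1, -3.5]
gripper_width: 0.017
finger_force: 50.0
```

```bash
python3 st.py
```

```text
t 20.9 P [ 0.5248 -0.0397  0.3595] zaxis [ 0.0009  0.002  -1.    ] tip [ 0.5249 -0.0409  0.213 ] above mouth 0.08340992558116324 lateral world [-0.0457  0.0002 -0.0167] lat tool [ 0.0002 -0.0457  0.0166] F [-0.3128  0.0757 -3.5468] Ftool [ 0.069  -0.3161  3.5466] 49.990379847586155
```

Call:
play_rows:
  targets:
    - {"xyz":[-0.0231,0.001,0],"angular":[0,0,0],"claw":0.0}
    - {"xyz":[-0.0231,0.001,0],"angular":[0,0,0],"claw":0.0}
    - {"xyz":[-0.0231,0.001,0],"angular":[0,0,0],"claw":0.0}
    - {"xyz":[-0.0231,0.001,0],"angular":[0,0,0],"claw":0.0}
    - {"xyz":[-0.0231,0.001,0],"angular":[0,0,0],"claw":0.0}
    - {"xyz":[-0.0231,0.001,0],"angular":[0,0,0],"claw":0.0}
    - {"xyz":[-0.0231,0.001,0],"angular":[0,0,0],"claw":0.0}
    - {"xyz":[-0.0231,0.001,0],"angular":[0,0,0],"claw":0.0}
    - {"xyz":[-0.0231,0.001,0],"angular":[0,0,0],"claw":0.0}
    - {"xyz":[-0.0231,0.001,0],"angular":[0,0,0],"claw":0.0}
    - {"xyz":[0,0,0.03],"angular":[0,0,0],"claw":0.0}
    - {"xyz":[0,0,0.03],"angular":[0,0,0],"claw":0.0}
    - {"xyz":[0,0,0.03],"angular":[0,0,0],"claw":0.0}
    - {"xyz":[0,0,0.02],"angular":[0,0,0],"claw":0.0}
    - {"xyz":[0,0,0],"angular":[0,0,0],"claw":0.0}
    - {"xyz":[0,0,0],"angular":[0,0,0],"claw":0.0}

```text
time: 22.5
position: [0.5333, -0.2708, 0.2506]
tool_rot: [2.22, 2.22, 0.001]
contact_force: [-0.8, -0.7, -2.0]
gripper_width: 0.0172
finger_force: 50.0
```

Run:
```python
from st import *
st()
f=r.grab_frame('scene');g=r.grab_frame('top');cv2.imwrite('pics/s3.png',f)
a=cv2.resize(f[190:280,190:270],(480,540),interpolation=cv2.INTER_CUBIC)
b=cv2.resize(g[175:230,390:445],(300,300),interpolation=cv2.INTER_CUBIC)
C=np.array([.535,-.271,.07])
for c,o,k,im in(('scene',[190,190],6,a),('top',[390,175],300/55,b)):
    for p in proj(c,[C,C+[0,0,.032]]): cv2.circle(im,tuple(((p-o+.5)*k).astype(int)),2,(0,0,255),-1)
cv2.imwrite('pics/c3.png',np.hstack([a,np.vstack([b,np.zeros((240,300,3),np.uint8)])]))
```

```text
t 22.5 P [ 0.5333 -0.2708  0.2506] zaxis [ 0.0019 -0.0007 -1.    ] tip [ 0.5336 -0.2724  0.1041] above mouth -0.0211166908247676 lateral world [-0.0728 -0.2316 -0.0273] lat tool [-0.2316 -0.073   0.0274] F [-0.8354 -0.6665 -2.0337] Ftool [-0.6648 -0.8395  2.0326] 49.989296989515424
```

View pics/c3.png

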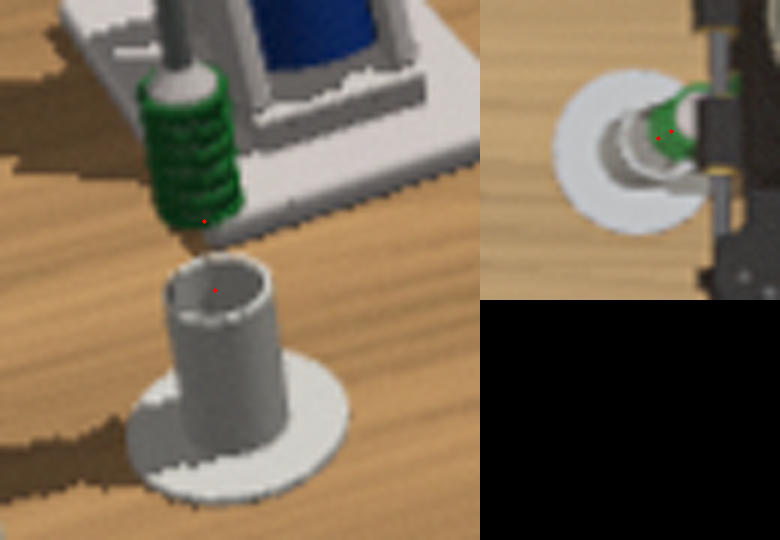

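The picture shows the brush above the cup: the rim centre is at about (219,289) in the crop and the head end at about (200,217). They line up within about 3 mm in y, so I shift 1.5 mm and lower.

Call:
play_rows:
  targets:
    - {"xyz":[0.002,0,0.012],"angular":[0,0,0],"claw":0.0}
    - {"xyz":[0,0,0.012],"angular":[0,0,0],"claw":0.0}
    - {"xyz":[0,0,0.012],"angular":[0,0,0],"claw":0.0}
    - {"xyz":[0,0,0.012],"angular":[0,0,0],"claw":0.0}
    - {"xyz":[0,0,0.007],"angular":[0,0,0],"claw":0.0}
    - {"xyz":[0,0,0],"angular":[0,0,0],"claw":0.0}

```text
time: 23.2
position: [0.5324, -0.2683, 0.1929]
tool_rot: [-2.219, -2.22, 0.001]
contact_force: [-0.1, -0.2, -2.9]
gripper_width: 0.0168
finger_force: 50.0
```

Call:
play_rows:
  targets:
    - {"xyz":[0,0,0.01],"angular":[0,0,0],"claw":0.0}
    - {"xyz":[0,0,0.01],"angular":[0,0,0],"claw":0.0}
    - {"xyz":[0,0,0.01],"angular":[0,0,0],"claw":0.0}
    - {"xyz":[0,0,0],"angular":[0,0,0],"claw":0.0}

```text
time: 23.6
position: [0.532, -0.2682, 0.1626]
tool_rot: [-2.219, -2.22, 0.002]
contact_force: [-1.3, 0.3, -3.5]
gripper_width: 0.0174
finger_force: 50.0
```

Call:
play_rows:
  targets:
    - {"xyz":[0,0,0.004],"angular":[0,0,0],"claw":0.0}
    - {"xyz":[0,0,0.004],"angular":[0,0,0],"claw":0.0}
    - {"xyz":[0,0,0],"angular":[0,0,0],"claw":0.0}

```text
time: 23.9
position: [0.533, -0.2685, 0.1562]
tool_rot: [-2.221, -2.222, 0.0]
contact_force: [0.3, -0.8, -3.2]
gripper_width: 0.0173
finger_force: 50.0
```

Call:
play_rows:
  targets:
    - {"xyz":[0,0,0.002],"angular":[0,0,0],"claw":0.0}
    - {"xyz":[0,0,0],"angular":[0,0,0],"claw":0.0}

```text
time: 24.1
position: [0.5332, -0.2685, 0.1545]
tool_rot: [2.221, 2.222, -0.0]
contact_force: [-0.2, -0.6, -3.0]
gripper_width: 0.0171
finger_force: 50.0
```

Call:
play_rows:
  targets:
    - {"xyz":[0,0,0.002],"angular":[0,0,0],"claw":0.0}
    - {"xyz":[0,0,0],"angular":[0,0,0],"claw":0.0}
    - {"xyz":[0,0,0],"angular":[0,0,0],"claw":0.0}

```text
time: 24.4
position: [0.5332, -0.2686, 0.1526]
tool_rot: [2.221, 2.222, -0.0]
contact_force: [-0.2, 0.2, -2.9]
gripper_width: 0.0166
finger_force: 50.0
```

Call:
play_rows:
  targets:
    - {"xyz":[0,0,0.0015],"angular":[0,0,0],"claw":0.0}
    - {"xyz":[0,0,0],"angular":[0,0,0],"claw":0.0}
    - {"xyz":[0,0,0],"angular":[0,0,0],"claw":0.0}

```text
time: 24.7
position: [0.5337, -0.2687, 0.1524]
tool_rot: [2.22, 2.221, -0.0]
contact_force: [-2.1, -0.1, 4.8]
gripper_width: 0.0172
finger_force: 50.0
```

The floor is felt (8 N). Release and rise.

Call:
play_rows:
  targets:
    - {"xyz":[0,0,-0.001],"angular":[0,0,0],"claw":0.0}
    - {"xyz":[0,0,0],"angular":[0,0,0],"claw":0.08}
    - {"xyz":[0,0,0],"angular":[0,0,0],"claw":0.08}
    - {"xyz":[0,0,0],"angular":[0,0,0],"claw":0.08}
    - {"xyz":[0,0,0],"angular":[0,0,0],"claw":0.08}
    - {"xyz":[0,0,0],"angular":[0,0,0],"claw":0.08}
    - {"xyz":[0,0,0],"angular":[0,0,0],"claw":0.08}
    - {"xyz":[0,0,0],"angular":[0,0,0],"claw":0.08}
    - {"xyz":[0,0,0],"angular":[0,0,0],"claw":0.08}
    - {"xyz":[0,0,0],"angular":[0,0,0],"claw":0.08}
    - {"xyz":[0,0,0],"angular":[0,0,0],"claw":0.08}
    - {"xyz":[0,0,0],"angular":[0,0,0],"claw":0.08}
    - {"xyz":[0,0,0],"angular":[0,0,0],"claw":0.08}
    - {"xyz":[0,0,0],"angular":[0,0,0],"claw":0.08}
    - {"xyz":[0,0,0],"angular":[0,0,0],"claw":0.08}
    - {"xyz":[0,0,0],"angular":[0,0,0],"claw":0.08}

```text
time: 26.3
position: [0.5332, -0.2686, 0.1521]
tool_rot: [2.221, 2.222, -0.0]
contact_force: [1.1, 0.6, -2.1]
gripper_width: 0.08
finger_force: 0.0
```

Call:
play_rows:
  targets:
    - {"xyz":[0,0,-0.02],"angular":[0,0,0],"claw":0.08}
    - {"xyz":[0,0,-0.025],"angular":[0,0,0],"claw":0.08}
    - {"xyz":[0,0,-0.025],"angular":[0,0,0],"claw":0.08}
    - {"xyz":[0,0,-0.025],"angular":[0,0,0],"claw":0.08}
    - {"xyz":[0,0,-0.025],"angular":[0,0,0],"claw":0.08}
    - {"xyz":[0,0,0],"angular":[0,0,0],"claw":0.08}
    - {"xyz":[0,0,0],"angular":[0,0,0],"claw":0.08}
    - {"xyz":[0,0,0],"angular":[0,0,0],"claw":0.08}
    - {"xyz":[0,0,0],"angular":[0,0,0],"claw":0.08}
    - {"xyz":[0,0,0],"angular":[0,0,0],"claw":0.08}

```text
time: 27.3
position: [0.5327, -0.2684, 0.2709]
tool_rot: [-2.219, -2.221, 0.001]
contact_force: [1.0, -0.5, -2.5]
gripper_width: 0.0806
finger_force: 0.0
```

Run:
```python
from h import *
f=r.grab_frame('scene');cv2.imwrite('pics/s4.png',f[90:290,170:430].repeat(3,0).repeat(3,1))
```

```text
(no output)
```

View pics/s4.png

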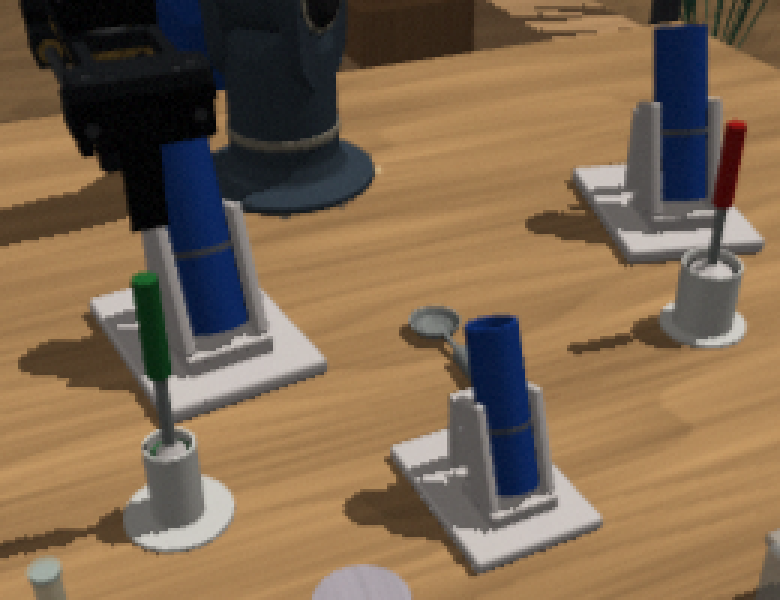

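The brush stands upright in its cup (crop (150,320) to (170,470)), the gripper is clear of it, and the other things are where they were.

```bash
python3 -c "
from plant import r
print(r.job_done())"
```

```text
the job is handed in; nothing more can be done
None
```

I made three strokes in the smallest blue tube, each pressing the foot valve in about 6–7 mm by the spring force, then put the slim brush back upright in its own holder, released it and handed the job in at about 27 s; no verdict was returned.

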